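# Seat the well-plate carrier in its locating notches

### The job

On the lab bench a flat carrier with a white 96-well plate stands on its rails, short of its working position. Push it along the rails with the fingertips until it drops into the locating notches and sits fully home and level, then draw back clear of it. Do not lift or tip the carrier off its rails, and leave the bottle, tube and tube rack alone.

Things in the scene. Friction and masses are not known exactly. Their poses are not given: they have to be found in the camera images.
- track: Fixed rail station on the bench, dark steel base 380 x 115 mm, x = -240 to +140 mm, four steel rails between grey side guides. Origin on the bench top under the seated carrier's centre; x points along the rails, the way to push; z up. Rail tops at 20 mm; guide tops at 34 mm, 103 mm apart inside. No end stop.
- notch_front (a point): Mid-point between the front notches, at rail-top height (20 mm), 60 mm ahead of the track's origin. Notches are gaps in the rails, 14 mm long, 6 mm deep, with upright ends: the front pair here in the two inner rails, the rear pair in the two outer rails 120 mm behind. Axes as the track's.
- carrier: Loose grey board 150 (x) x 100 x 8 mm, 0.4 to 0.65 kg, white 96-well plate fixed on it. Origin: centre of its four feet's undersides; x is the pushing direction. Starts 70 to 140 mm short of home; origin 20 mm above the bench on the rails, 14 mm once dropped, over the track's origin (2 mm play). Slides with 1 to 4 N; after the drop the notch ends block it.
- carrier_foot (a point): Mid-point between the carrier's two front feet, at their undersides, 60 mm ahead of its origin. Feet are 10 mm long, 8 mm tall; the front pair rides on the inner rails, the rear pair (120 mm behind) on the outer ones, so all four reach their notches together. The well plate's top is 30 mm above this point.
- carrier_push (a point): Centre of the rear face of the carrier's upright end plate, the face to push on: 80 mm wide, from 8 to 36 mm above the carrier's origin, 6 mm thick, 81 mm behind that origin; this point is 22 mm above it. Axes as the carrier's. Behind it, between the guides, the way is free above the 20 mm high rails.
- bottle: Bystander: screw-cap bottle with orange cap, 66 mm diameter, 130 mm high, standing on the bench; origin at the centre of its underside.
- tube: Bystander: capped clear tube standing upright, 35 mm diameter at its blue cap, 101 mm high; origin at the centre of its underside.
- rack: Bystander: orange tube rack 125 x 85 mm, 66 mm high with its capped tubes; origin at the centre of its underside.

How it is judged:
On the way, in this order (a step that is already met when the one before it is completed fails the run):
1. the carrier has been slid along, still riding flat on the rails, to within 45 mm of its notches (x of carrier in the frame of track between -0.045 and -0.004 m and z of carrier in the frame of track between 0.017 and 0.024 m and angle between carrier's own z axis and vertical below 0.08 rad), for 0.1 s.
2. the carrier has dropped into its notches (x of carrier in the frame of track between -0.004 and 0.004 m and z of carrier in the frame of track below 0.0165 m), for 0.2 s.
At the end, for the whole second after the job is handed in: The carrier rests in its locating notches: within 4 mm of the seated position along and across the rails, dropped by at least 3.5 mm of the 6 mm, level within 0.03 rad, at rest and untouched; the bystanders are where they were, within 15 mm (all of step 2 and y of carrier in the frame of track between -0.004 and 0.004 m and z of carrier in the frame of track above 0.011 m and angle between carrier's own z axis and vertical below 0.03 rad and angle between the x axis of carrier and the x axis of track, either way round below 0.06 rad and linear speed of carrier below 0.01 m/s).
It fails at once if the carrier is lifted more than 10 mm above its riding height (z of carrier in the frame of track above 0.03 m).
It fails at once if the carrier is tipped by more than 0.2 rad (angle between carrier's own z axis and vertical above 0.2 rad).
It fails at once if the bottle is moved more than 15 mm or tipped (distance of bottle from where it was at the start of the episode above 0.015 m or angle between bottle's own z axis and vertical above 0.2 rad).
It fails at once if the tube is moved more than 15 mm or tipped (distance of tube from where it was at the start of the episode above 0.015 m or angle between tube's own z axis and vertical above 0.2 rad).
It fails at once if the rack is moved more than 15 mm or tipped (distance of rack from where it was at the start of the episode above 0.015 m or angle between rack's own z axis and vertical above 0.2 rad).
It also fails if it takes over 38 s, if anything falls off the work surface, if the arm or the gripper's body presses on something with over 40 N, if the wrist force passes 120 N, or if a joint passes its speed limit or range.

### The arm

A 6-joint arm with a two-finger parallel gripper is mounted at the origin on the work surface. World frame = base frame: x ahead of the robot, y to its left, z up, the work surface at z = 0. Lengths are in m, angles in rad, forces in N, time in s.
With the tool pointing down it reaches from about 0.35 to 0.975 m from the base axis. Payload 4.9 kg.
Tool frame: the origin (TCP) lies midway between the tips of the shut fingers; the grasp point (between the pads) lies behind it (manip.tcp_to_grasp is the z of the grasp point in the tool frame, in m); z points along the fingers, y is the direction in which the jaws open and shut (so a half turn about z gives the same grasp; the last joint's range is limited). The gripper opens to 85 mm and grips with 20 to 120 N. Pads are 22 mm wide; open, the fingers measure 114 mm over their backs; the gripper's body (76 mm by 85 mm) begins 54 mm behind the grasp point. The pads swing forward as they close: fully open they stand 13 mm farther back than shut.
Start: joints at [-0.119, 0.053, 1.613, -0, 1.476, -0.119], TCP at [0.625, 0, 0.191] pointing down, gripper open.
Joint ranges: [-3.01, 3.01], [-1.01, 2.22], [0.06, 2.58], [-1.02, 4.17], [0.09, 2.62], [-3.14, 3.14]. Speed limits (rad/s): [2.57, 2.57, 3.14, 3.14, 3.14, 3.14].

### API

Orientations are given as a unit quaternion [w, x, y, z].
In Python, from plant import status, vision, order, regions_of, manip gives the robot as it stands. The module is installed in compiled form; this text tells all that it offers.
- The arm moves only by the shell command python3 -m crank 'ROWS'. ROWS is JSON, one flat list of numbers, 5 for each row, row after row: the shift along the tool's x, y, z in mm, then the turn about the tool's z in degrees, then the opening in per cent of the stroke, from 0 (shut) to 100 (fully open). In form: [tx, ty, tz, yaw, fingers, tx, ty, tz, yaw, fingers, ...]. A call has exactly 10 rows; each row is the pose to reach, as a shift and turn from the pose commanded when the call began, along the tool's axes at that moment; what a row does not reach only later rows make up. A row lasts 1/10 s, in which the tool goes at most 50 mm and 8.59 degrees, less where a joint would pass 70% of its speed; a pose out of reach is approached as far as the arm can. A call with a gripper value outside its range is refused whole. The fingers move at their own pace and stop on an object; the grip force is fixed at half the most. Time passes only in rows, so rows that repeat a pose let the fingers close, or fill a call up. It gives the time, the measured TCP pose, the force and the opening at its end, in the units of the state.
- status.state(): the state, without advancing time (a new reading comes with each control period).
- vision.grab_frame(name): name is "scene" or "side" or "wrist"; returns (picture, depth): 420x560x3 uint8, red, green, blue; 420x560 float32, m along the optical axis (not along the pixel's ray), 0 where there is no reading.
- vision.get_calibration(name): a dict with "camera_matrix" (3x3 intrinsics, pixels), "R" (3x3) and "t" (3): a world point X has camera coordinates R X + t. Camera axes: x right, y down, z forward; pixel columns grow to the right and rows downward; lengths in m; the calibration is good to about 2 mm. A picture is of the moment at which its call begins: read the wrist's pose just before it. get_calibration takes no time and is no camera call; for the wrist camera it gives the pose at the moment of the call.
- order.job_done(): hands the job in, once; it reports no verdict.
Trained networks look in the newest picture that a camera, given by its name, has taken for a name from the list of things; names that differ only in an ending like _2 or _b are one class to them, and where a whole thing is asked for, a point or a joint stands for the part that bears it (a point fixed in the world has none). Each returns a list of dicts, best first, with "confidence" (0 to 1); they miss things now and then, are a little off and sometimes report something else, mostly with a low value. They report only what shows in the picture. A call takes as long as a camera call.
- regions_of(camera, name): "region" (420x560 bool, what is visible of it) and "extent" ([centre column, centre row, width, height] in pixels, round what is visible of it).
The state is a dict: "time": time; "joint_pos": joint angles; "joint_vel": joint speeds; "joint_efforts": joint torques, N m; "tool_pos": TCP position; "tool_rot": TCP orientation; "contact_force": force on the tool from outside, world axes, zero at the start; "ft_torque": the same for the moment, N m; "gripper_width": opening from 0.0 (shut) to 1.0 (fully open).
Only numpy, scipy, OpenCV 4.12 (cv2) and the standard library are available. Lean on these libraries where they do the work, as an engineer would, in place of code of your own. Each camera call takes 0.05 s, during which the arm holds its last target. There are 200 camera calls.

## Working session

There is one attempt and no reset: what is moved stays moved. The work goes in short steps, Python scripts to look and compute and a shell command to move; the robot and the scene stay as the last step left them, time stands still between calls to the robot, and variables do not carry over. Pictures are saved under pics/ and viewed, on a budget of 10 in all, crops included, one or two more only if the job needs it, and the job is handed in when it is done.

```bash
mkdir -p pics
cat > h.py <<'E'
import numpy as np,cv2
from plant import status,vision,order,regions_of,manip
def cloud(name,depth):
    c=vision.get_calibration(name);K=np.array(c["camera_matrix"]);R=np.array(c["R"]);t=np.array(c["t"])
    v,u=np.mgrid[:420,:560]
    P=np.stack([(u-K[0,2])/K[0,0]*depth,(v-K[1,2])/K[1,1]*depth,depth],-1)
    return (P-t)@R
E
python3 - <<'E'
from h import *
s=status.state();print(s["time"],s["tool_pos"],s["tool_rot"],manip.tcp_to_grasp)
ims=[]
for n in("scene","side"):
    im,d=vision.grab_frame(n);ims.append(im);W=cloud(n,d);np.savez(f"{n}.npz",im=im,d=d,W=W)
    for k in("track","carrier","carrier_push","bottle","tube","rack"):
        for r in regions_of(n,k)[:1]:
            m=r["region"]&(d>0);p=W[m]
            print(n,k,round(r["confidence"],2),np.round(r["extent"]),np.round(np.median(p,0),3),np.round(np.percentile(p,2,0),3),np.round(np.percentile(p,98,0),3))
            np.save(f"m_{n}_{k}.npy",m)
    cv2.imwrite(f"pics/{n}.png",im[...,::-1])
E
```

```text
0.0 [6.24291958e-01 1.05418784e-04 1.90142974e-01] [-8.31184479e-04  7.07106745e-01  7.07106041e-01 -6.38513449e-04] -0.0187
scene track 0.8 [231. 224. 219. 100.] [ 0.529 -0.169  0.02 ] [ 0.44  -0.286  0.005] [0.653 0.074 0.036]
scene carrier 0.63 [276. 207.  95.  63.] [ 0.582 -0.031  0.049] [ 0.521 -0.105  0.034] [0.634 0.05  0.055]
scene carrier_push 0.92 [276. 209.  93.  62.] [ 0.583 -0.031  0.05 ] [ 0.522 -0.105  0.034] [0.634 0.049 0.055]
scene bottle 0.64 [314. 282.  42.  65.] [ 0.751 -0.072  0.089] [ 0.717 -0.092  0.012] [ 0.771 -0.039  0.131]
scene tube 0.97 [220. 303.  29.  45.] [ 0.697 -0.204  0.098] [ 0.674 -0.218  0.001] [ 0.705 -0.187  0.103]
scene rack 0.65 [ 80. 253.  90.  69.] [ 0.481 -0.359  0.049] [ 0.421 -0.425  0.003] [ 0.52  -0.293  0.068]
side track 0.64 [282. 259. 118. 135.] [ 0.515 -0.183  0.02 ] [ 0.431 -0.275  0.004] [0.611 0.051 0.036]
side carrier 0.82 [268. 218.  65.  57.] [ 0.564 -0.041  0.05 ] [ 0.509 -0.108  0.031] [0.629 0.053 0.056]
side carrier_push 0.63 [269. 218.  63.  62.] [ 0.564 -0.041  0.05 ] [ 0.509 -0.108  0.031] [0.627 0.053 0.056]
side bottle 0.96 [331. 191.  29.  61.] [ 0.721 -0.074  0.069] [ 0.705 -0.092  0.005] [ 0.753 -0.042  0.131]
side rack 0.87 [340. 343.  82.  88.] [ 0.445 -0.377  0.049] [ 0.404 -0.428  0.005] [ 0.498 -0.296  0.068]
```

View pics/scene.png

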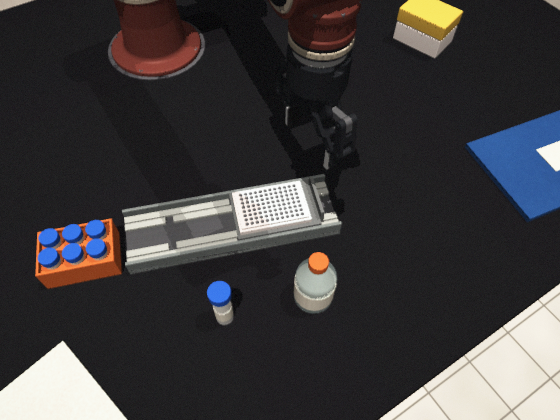

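View pics/side.png

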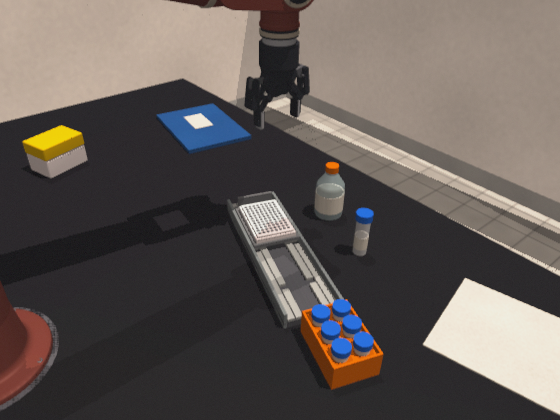

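```bash
cat > fit.py <<'E'
from h import *
def rect(p):
    (c,s,a)=cv2.minAreaRect((p[:,:2]*1000).astype(np.float32));return np.round(c,1),np.round(s,1),round(a,2)
if __name__=="__main__":
  for n in("scene","side"):
    z=np.load(n+".npz");W=z["W"];d=z["d"]
    mt=np.load(f"m_{n}_track.npy")|np.load(f"m_{n}_carrier.npy");mt=cv2.dilate(mt.astype(np.uint8),np.ones((9,9)))>0
    g=mt&(d>0)&(abs(W[...,2]-.034)<.004)
    g&=cv2.boxFilter(g.astype(np.float32),-1,(5,5),normalize=False)>4
    p=W[g];print(n,"guides",len(p),rect(p))
    b=mt&(W[...,2]>.012)&(W[...,2]<.04)&(d>0);print("  all>12mm",rect(W[b]))
    c=np.load(f"m_{n}_carrier.npy")&(abs(W[...,2]-.051)<.004);print("  plate",c.sum(),rect(W[c]),np.median(W[c][:,2]))
    c=mt&(W[...,2]>.0535)&(W[...,2]<.065);print("  endplate top",c.sum(),rect(W[c]) if c.sum()>3 else "")
E
python3 fit.py
```

```text
scene guides 2477 (array([ 544.2, -104.4]), array([380.1, 118.8]), 69.7)
  all>12mm (array([ 544. , -104.1]), array([381. , 118.8]), 69.61)
  plate 2669 (array([574.6, -24.1]), array([151.9,  87. ]), 69.52) 0.050296129305809296
  endplate top 154 (array([573. , -20.4]), array([145.5,  80.6]), 68.93)
side guides 1327 (array([ 540. , -115.5]), array([411.8, 116.9]), 69.59)
  all>12mm (array([ 539.7, -115.9]), array([412.7, 116.9]), 69.61)
  plate 1419 (array([573.3, -24.2]), array([154.6,  86.2]), 70.57) 0.05083205289959444
  endplate top 116 (array([ 537.1, -134.1]), array([387.9,  78.5]), 70.87)
```

```bash
python3 -m crank '[25,-4,0,6,40, 50,-8,0,12,40, 77,-13,0,18,40, 84,-13,0,20.3,40, 84,-13,10,20.3,40, 84,-13,20,20.3,40, 84,-13,20,20.3,40, 84,-13,20,20.3,40, 84,-13,20,20.3,40, 84,-13,20,20.3,40]'
python3 - <<'E'
from h import *
R0=np.array([526.9,-151.3]);u=np.array([-.347,-.938]);v=np.array([.938,-.347])
s=status.state();print(s["tool_pos"],s["tool_rot"],s["gripper_width"],s["time"])
p=np.array(s["tool_pos"][:2])*1000-R0;print("tcp track",p@u,p@v)
for n in("scene","wrist"):
    im,d=vision.grab_frame(n);W=cloud(n,d);q=W[...,:2]*1000-R0;X=q@u;Y=q@v
    np.savez(n+"2.npz",im=im,d=d,W=W)
    cv2.imwrite(f"pics/{n}2.png",im[...,::-1])
    for lo,hi,nm in((.046,.053,"plate"),(.053,.06,"end")):
        for yb in(-30,0,30):
            m=(d>0)&(W[...,2]>lo)&(W[...,2]<hi)&(abs(Y-yb)<12)&(X>-235)&(X<0)
            print(n,nm,yb,m.sum(),np.round(np.percentile(X[m],[1,5,50,95,99]),1) if m.sum()>5 else "")
E
```

```text
time: 1.7
tool_pos: [0.6123, 0.0836, 0.1719]
tool_rot: [0.0, 0.821, 0.571, 0.0]
contact_force: [0.2, -0.7, 0.4]
gripper_width: 0.4
[0.6123476  0.0836199  0.17188566] [2.35145101e-04 8.20780740e-01 5.71243220e-01 3.24374241e-04] 0.3995747364365854 1.7
tcp track -250.0051780592803 -1.3673581638519074
scene plate -30 669 [-204.5 -181.6 -123.8  -67.3  -61.1]
scene plate 0 767 [-204.8 -181.1 -123.9  -67.   -62. ]
scene plate 30 842 [-205.1 -182.4 -123.6  -67.9  -62.2]
scene end -30 52 [-210.8 -210.5 -206.2 -104.3  -76.7]
scene end 0 54 [-211.1 -210.3 -206.7 -109.5  -89.3]
scene end 30 58 [-210.8 -210.4 -206.2 -107.5  -94.5]
wrist plate -30 2342 [-213.5 -187.6 -130.2  -72.5  -66.8]
wrist plate 0 2649 [-213.5 -187.4 -134.4  -73.4  -67.2]
wrist plate 30 2333 [-213.4 -187.5 -129.1  -72.5  -65.9]
wrist end -30 166 [-213.8 -213.5 -211.1 -208.1 -207.9]
wrist end 0 186 [-213.8 -213.6 -211.  -207.9 -200.5]
wrist end 30 176 [-213.9 -213.7 -211.  -207.8 -168.1]
```

View pics/wrist2.png

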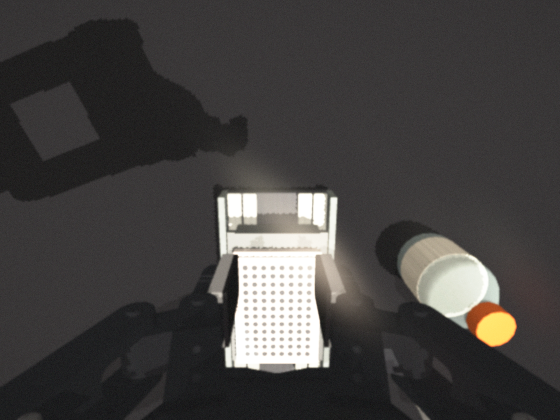

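```bash
python3 -m crank '[0,0,25,0,40, 0,0,60,0,40, 0,0,95,0,40, 0,0,120,0,40, 0,0,135,0,40, 0,0,144,0,40, 0,0,144,0,40, -5,1,144,0,40, -10,1,144,0,40, -15,1,144,0,40]'
python3 -m crank '[-5,0,0,0,40, -10,0,0,0,40, -15,0,0,0,40, -20,0,0,0,40, -26,0,0,0,40, -32,0,0,0,40, -38,0,0,0,40, -44,0,0,0,40, -50,0,0,0,40, -56,0,0,0,40]'
cat > look.py <<'E'
from h import *
import sys
R0=np.array([526.9,-151.3]);u=np.array([-.347,-.938]);v=np.array([.938,-.347])
s=status.state();p=np.array(s["tool_pos"][:2])*1000-R0;f=np.array(s["contact_force"])
print(s["time"],"tcp track",p@u,p@v,s["tool_pos"][2],"push f",f[:2]@u,f)
for n in("scene","side"):
    im,d=vision.grab_frame(n);W=cloud(n,d);q=W[...,:2]*1000-R0;X=q@u;Y=q@v
    cv2.imwrite(f"pics/{n}_{sys.argv[1]}.png",cv2.resize(im[120:320,120:400,::-1],None,fx=2.5,fy=2.5))
    r=regions_of(n,"carrier")
    if not r: print(n,"no carrier");continue
    m=r[0]["region"]&(d>0)&(W[...,2]>.036)&(W[...,2]<.06)&(abs(Y)<45)
    m&=im.min(-1)>120
    print(n,m.sum(),"white X",np.round(np.percentile(X[m],[2,50,98]),1),"Y",np.percentile(Y[m],[2,98]),"z",np.median(W[m][:,2]))
    A=np.c_[X[m]/1000,Y[m]/1000,np.ones(m.sum())];print("  slopes x,y",np.linalg.lstsq(A,W[m][:,2],rcond=None)[0])
E
python3 look.py a
```

```text
time: 2.8
tool_pos: [0.6087, 0.0691, 0.029]
tool_rot: [0.001, 0.821, 0.571, 0.001]
contact_force: [-0.3, -0.1, -0.0]
gripper_width: 0.402
time: 3.8
tool_pos: [0.5881, 0.0166, 0.0274]
tool_rot: [-0.0, 0.821, 0.571, -0.0]
contact_force: [-0.3, 0.8, 0.4]
gripper_width: 0.4
3.8 tcp track -178.6998966086913 -0.8549969749516267 0.027387461740728238 push f -0.6767366068881401 [-0.31425751  0.83772277  0.36314142]
scene 2715 white X [-192.  -118.9  -60.7] Y [-39.09236579  43.37326906] z 0.04990513421115774
  slopes x,y [-0.00893834 -0.05761824  0.04816155]
side 1405 white X [-179.3 -106.4  -59.7] Y [-42.70393472  41.1127536 ] z 0.050444993144135565
  slopes x,y [-0.03439604  0.00754808  0.04563761]
```

View pics/scene_a.png

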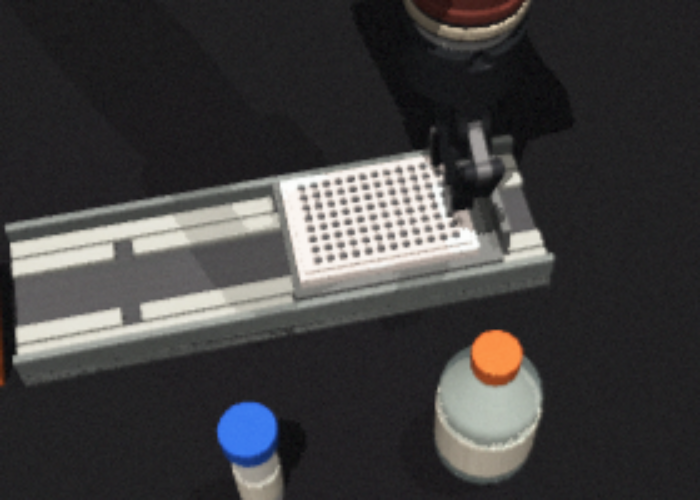

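Run:
```python
from h import *
R0=np.array([526.9,-151.3]);u=np.array([-.347,-.938]);v=np.array([.938,-.347])
s=status.state();print(s["time"],s["tool_pos"],s["joint_pos"])
for n in("scene","side"):
    c=vision.get_calibration(n);K=np.array(c["camera_matrix"])
    im,d=vision.grab_frame(n);W=cloud(n,d);im=im.copy()
    def pr(p):
        q=K@(np.array(c["R"])@p+np.array(c["t"]));return q[:2]/q[2]
    pts={"tcp":s["tool_pos"]}
    for k,a,z in(("rear",-212,.042),("home",0,.02),("foot",60,.02),("tcp+11",None,0)):
        if a is not None: pts[k]=np.r_[(R0+a*u)/1000,z]
    for k,p in pts.items():
        if np.any(p): 
            x=pr(np.array(p));print(n,k,x);cv2.circle(im,tuple(int(i) for i in x),2,(255,0,0) if k=="tcp" else (0,255,0),-1)
    q=W[...,:2]*1000-R0;X=q@u;Y=q@v
    m=(d>0)&(W[...,2]>.06)&(W[...,2]<.10)&(X<-120)&(X>-260)&(abs(Y)<60)
    print("finger cloud",m.sum(),np.percentile(X[m],[2,50,98]),np.percentile(Y[m],[2,50,98]))
    a,b=(150,180) if n=="scene" else (200,150)
    cv2.imwrite(f"pics/{n}_b.png",cv2.resize(im[a-20:a+130,b:b+200,::-1],None,fx=4,fy=4,interpolation=cv2.INTER_CUBIC))
```

```text
4.0 [0.58829283 0.01696785 0.02745595] [-9.76592655e-02  1.23299183e-01  1.82600851e+00  1.61609984e-04
  1.19219214e+00  2.56900089e-01]
scene tcp [299.987992   205.29904208]
scene rear [317.96973797 197.94401023]
scene home [203.70083746 225.7654423 ]
scene foot [170.37407113 231.95210733]
finger cloud 112 [-186.6880043  -170.15668627 -166.63124071] [-20.59984335  22.46339807  31.01038472]
side tcp [258.10721856 211.62104369]
side rear [253.99328767 198.63448355]
side home [286.28446343 263.3393553 ]
side foot [297.4669199  283.06911082]
finger cloud 168 [-185.54325547 -171.18233264 -165.20114391] [-31.02112395 -17.24288002  29.94772726]
```

View pics/scene_b.png

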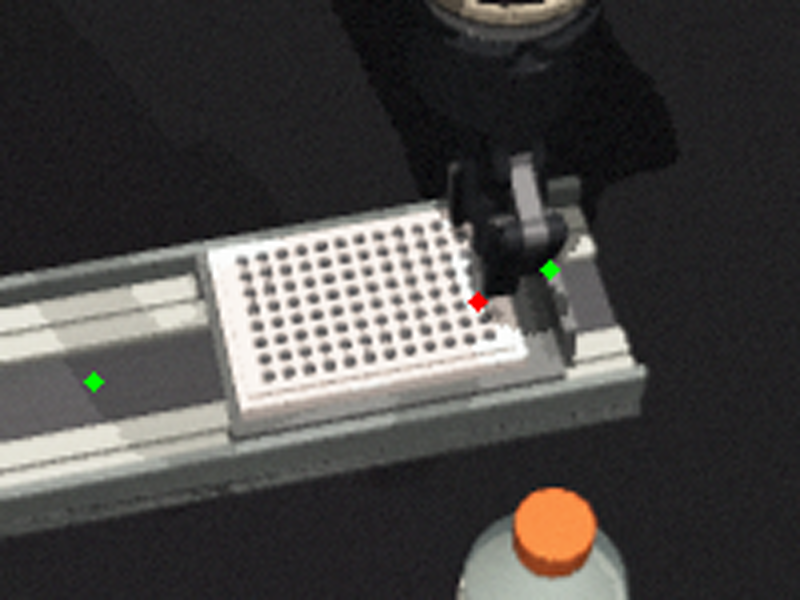

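Run:
```python
from h import *
R0=np.array([526.9,-151.3]);u=np.array([-.347,-.938]);v=np.array([.938,-.347])
for n in("scene","side","wrist"):
    im,d=vision.grab_frame(n);W=cloud(n,d);q=W[...,:2]*1000-R0;X=q@u;Y=q@v;Z=W[...,2]*1000
    if n=="wrist": cv2.imwrite("pics/wrist_c.png",im[...,::-1])
    for lo in range(24,90,6):
        m=(d>0)&(Z>=lo)&(Z<lo+6)&(X>-225)&(X<-140)&(abs(Y)<45)&(im.max(-1)<90)
        if m.sum()>4: print(n,lo,m.sum(),np.round(np.percentile(X[m],[5,50,95])),np.round(np.percentile(Y[m],[5,50,95])))
```

```text
scene 30 46 [-207. -200. -193.] [-31.  16.  39.]
scene 36 76 [-207. -201. -193.] [ 0. 13. 39.]
scene 42 19 [-209. -205. -205.] [ 3. 27. 39.]
scene 48 32 [-209. -205. -173.] [-30.  16.  40.]
scene 54 23 [-210. -206. -205.] [ 8. 25. 37.]
scene 66 6 [-174. -172. -169.] [-19. -18. -17.]
scene 72 14 [-189. -171. -168.] [-19.   3.  28.]
scene 78 26 [-184. -174. -167.] [-19.  29.  31.]
scene 84 21 [-185. -172. -167.] [-21.  29.  31.]
side 30 6 [-209. -206. -154.] [-44. -28.  13.]
side 36 78 [-208. -206. -165.] [-44.  -9.  36.]
side 42 72 [-209. -206. -203.] [-37.  -1.  35.]
side 48 47 [-208. -206. -203.] [-37.  -1.  24.]
side 54 44 [-212. -207. -203.] [-37. -13.  21.]
side 72 22 [-183. -171. -168.] [-26.  17.  24.]
side 78 35 [-184. -171. -167.] [-30. -18.  29.]
side 84 30 [-184. -172. -166.] [-31. -19.  29.]
wrist 30 134 [-214. -213. -213.] [-36.  17.  36.]
wrist 36 229 [-214. -213. -213.] [-36.  16.  37.]
wrist 42 233 [-214. -213. -213.] [-37.  17.  37.]
wrist 48 252 [-214. -213. -213.] [-37. -18.  37.]
wrist 54 26 [-214. -213. -213.] [-38. -29. -22.]
wrist 72 90 [-192. -187. -173.] [-28. -17.  17.]
wrist 78 213 [-192. -187. -173.] [-29. -17.  17.]
wrist 84 270 [-192. -187. -172.] [-30. -17.  17.]
```

View pics/wrist_c.png

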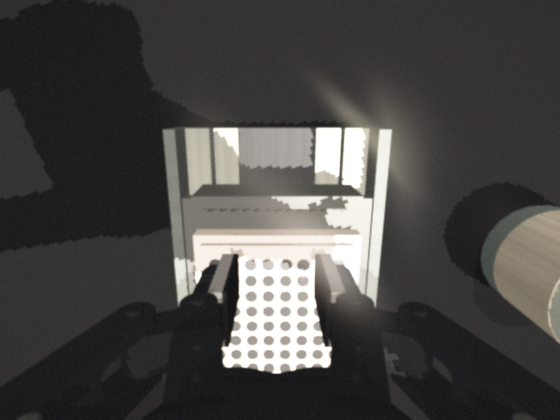

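Run:
```python
from h import *
for f,tc,tz in(("scene",(.6243,0),.190),("side",(.6243,0),.190),("scene2",(.6123,.0836),.172),("wrist2",(.6123,.0836),.172)):
    z=np.load(f+".npz");W=z["W"]
    if f=="wrist2": continue
    m=(z["d"]>0)&(np.hypot(W[...,0]-tc[0],W[...,1]-tc[1])<.07)&(W[...,2]>.08)
    zz=W[m][:,2];print(f,tz,m.sum(),np.percentile(zz,[0,1,5,50]))
s=status.state();c=vision.get_calibration("wrist")
C=-np.array(c["R"]).T@np.array(c["t"]);print("wrist cam",C,"tcp",s["tool_pos"],s["time"])
print(np.array(c["R"]))
```

```text
scene 0.19 9331 [0.24336844 0.25345459 0.27869198 0.40334137]
side 0.19 4776 [0.24475446 0.25243367 0.27122367 0.37504599]
scene2 0.172 6731 [0.21179782 0.22166432 0.2484704  0.37565778]
wrist cam [0.61362392 0.08375714 0.21069559] tcp [0.5883606  0.01727239 0.02741855] 4.25
[[ 0.9381034  -0.3463532   0.00121197]
 [-0.3333261  -0.90185749  0.27485775]
 [-0.09410483 -0.25824897 -0.96148414]]
```

The reported TCP sits about 40 mm below the real fingertips: all three cameras put them at z≈70 mm. The fingers passed over the end plate without touching it. I'll go back, lower by the measured amount and check again.

```bash
python3 -m crank '[15,0,0,0,40, 35,0,0,0,40, 55,0,0,0,40, 61,0,0,0,40, 61,0,0,0,40, 61,0,10,0,40, 61,0,22,0,40, 61,0,32,0,40, 61,0,36,0,40, 61,0,36,0,40]'
python3 - <<'E'
from h import *
R0=np.array([526.9,-151.3]);u=np.array([-.347,-.938]);v=np.array([.938,-.347])
for n in("scene","side","wrist"):
    im,d=vision.grab_frame(n);W=cloud(n,d);q=W[...,:2]*1000-R0;X=q@u;Y=q@v;Z=W[...,2]*1000
    if n=="scene": cv2.imwrite("pics/scene_d.png",cv2.resize(im[130:280,180:380,::-1],None,fx=4,fy=4,interpolation=cv2.INTER_CUBIC))
    for lo in range(20,76,5):
        m=(d>0)&(Z>=lo)&(Z<lo+5)&(X>-265)&(X<-217)&(abs(Y)<34)&(im.max(-1)<90)
        if m.sum()>4: print(n,lo,m.sum(),np.round(np.percentile(X[m],[5,50,95])),np.round(np.percentile(Y[m],[5,50,95])))
E
```

```text
time: 5.25
tool_pos: [0.6082, 0.0739, -0.0102]
tool_rot: [-0.001, 0.821, 0.571, -0.001]
contact_force: [-0.5, -0.7, 0.0]
gripper_width: 0.398
scene 20 5 [-239. -238. -234.] [-24. -24.  14.]
scene 30 9 [-238. -234. -229.] [-20. -19. -18.]
scene 35 15 [-243. -231. -227.] [-22. -17.  27.]
scene 40 25 [-240. -232. -227.] [-20.  21.  29.]
scene 45 24 [-244. -232. -227.] [-23.  25.  30.]
scene 50 19 [-236. -231. -227.] [-20.  15.  30.]
scene 55 15 [-233. -229. -227.] [-24. -18.  24.]
scene 60 13 [-232. -229. -227.] [-22. -18.  24.]
scene 65 11 [-232. -230. -227.] [-24. -20.   1.]
scene 70 13 [-231. -227. -225.] [-27. -21.  28.]
scene 75 24 [-232. -227. -225.] [-27.  20.  29.]
side 40 11 [-248. -236. -232.] [-30.  16.  23.]
side 45 22 [-245. -233. -228.] [-31.  16.  27.]
side 50 28 [-247. -231. -227.] [-31. -19.  28.]
side 55 27 [-246. -233. -226.] [-30. -19.  29.]
side 60 27 [-248. -232. -226.] [-29.  16.  27.]
side 65 28 [-249. -232. -227.] [-32.  16.  23.]
side 70 22 [-236. -231. -226.] [-32.  17.  30.]
side 75 34 [-244. -229. -225.] [-32.  18.  31.]
wrist 35 72 [-252. -239. -231.] [-17. -17.  18.]
wrist 40 168 [-252. -245. -231.] [-28. -17.  18.]
wrist 45 213 [-252. -246. -232.] [-29. -17.  18.]
wrist 50 238 [-252. -247. -233.] [-29. -17.  18.]
wrist 55 263 [-252. -247. -232.] [-29. -17.  18.]
wrist 60 292 [-252. -245. -232.] [-29. -17.  18.]
wrist 65 308 [-252. -243. -232.] [-18. -17.  18.]
wrist 70 666 [-253. -243. -233.] [-23. -17.  19.]
wrist 75 424 [-255. -253. -242.] [-33. -23.  19.]
```

View pics/scene_d.png

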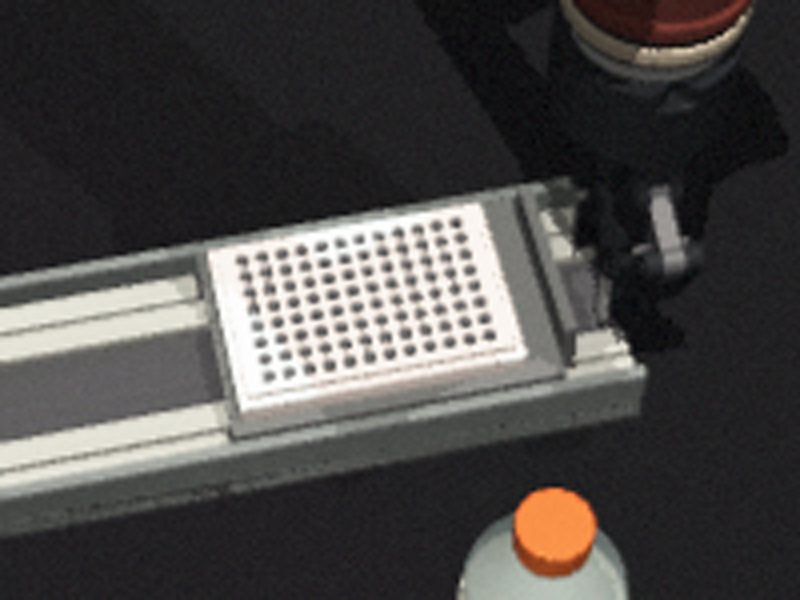

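```bash
python3 -m crank '[-5,0,0,0,40, -10,0,0,0,40, -15,0,0,0,40, -20,0,0,0,40, -27,0,0,0,40, -35,0,0,0,40, -43,0,0,0,40, -51,0,0,0,40, -59,0,0,0,40, -65,0,0,0,40]'
python3 look.py e
```

```text
time: 6.4
tool_pos: [0.5869, 0.0127, -0.0083]
tool_rot: [0.0, 0.821, 0.571, 0.0]
contact_force: [1.5, 3.7, 1.4]
gripper_width: 0.398
6.4 tcp track -174.6567100294896 -0.5838451555457856 -0.008306172172547845 push f -4.018704066335497 [1.46924674 3.74080538 1.35418049]
scene 2920 white X [-138.5  -74.   -11.8] Y [-38.30388341  43.40124884] z 0.0499366881533616
  slopes x,y [ 0.00070438 -0.05088557  0.04911485]
side 1626 white X [-133.4  -60.7  -10.1] Y [-42.48848056  41.13771818] z 0.05045431058516829
  slopes x,y [-0.03190562  0.0064027   0.04737436]
```

```bash
python3 -m crank '[-6,0,0,0,40, -13,0,0,0,40, -20,0,0,0,40, -27,0,0,0,40, -34,0,0,0,40, -40,0,0,0,40, -45,0,0,0,40, -50,0,0,0,40, -54,0,0,0,40, -57,0,0,0,40]'
python3 look.py f
```

```text
time: 7.6
tool_pos: [0.567, -0.0405, -0.0086]
tool_rot: [0.0, 0.821, 0.571, -0.0]
contact_force: [0.3, 1.7, -1.7]
gripper_width: 0.401
7.6 tcp track -117.85352147569887 -0.8275379526701957 -0.008601955201593424 push f -1.742145577384337 [ 0.30841485  1.74320429 -1.72666336]
scene 2979 white X [-81.7 -17.4  44.9] Y [-38.90296413  43.57998861] z 0.049894462873679574
  slopes x,y [-0.00174151 -0.04672034  0.0490162 ]
side no carrier
```

Carrier is at about −26 mm, riding flat. The last stretch goes at 20 mm/s, with a check before the notch.

```bash
python3 -m crank '[-2,0,0,0,40, -4,0,0,0,40, -6,0,0,0,40, -8,0,0,0,40, -10,0,0,0,40, -12,0,0,0,40, -14,0,0,0,40, -16,0,0,0,40, -18,0,0,0,40, -20,0,0,0,40]'
python3 look.py g
python3 -m crank '[-1,0,0,0,40, -2,0,0,0,40, -3,0,0,0,40, -4,0,0,0,40, -5,0,0,0,40, -6,0,0,0,40, -6,0,0,0,40, -6,0,0,0,40, -6,0,0,0,40, -6,0,0,0,40]'
python3 look.py h
```

```text
time: 8.8
tool_pos: [0.5604, -0.059, -0.0083]
tool_rot: [0.0, 0.821, 0.571, 0.0]
contact_force: [0.8, 4.3, 3.4]
gripper_width: 0.4
8.8 tcp track -98.21483694264838 -0.5857826089093876 -0.008319984452042066 push f -4.3215572658341035 [0.83821081 4.29711953 3.37081925]
scene 2991 white X [-62.4   1.5  64.6] Y [-37.90465299  43.68265144] z 0.04989126411572459
  slopes x,y [ 0.00214448 -0.05007885  0.04905693]
side 1881 white X [-57.8  14.6  65.6] Y [-42.36931501  41.79615231] z 0.050391603830713165
  slopes x,y [-0.03001455  0.00697656  0.04975639]
time: 10.0
tool_pos: [0.5576, -0.0647, -0.0089]
tool_rot: [-0.0, 0.821, 0.571, -0.001]
contact_force: [-0.2, 1.5, -0.5]
gripper_width: 0.399
10.0 tcp track -91.87264029147995 -1.2522390877196767 -0.008947792590980289 push f -1.3029807028525848 [-0.23173981  1.47483413 -0.48359297]
scene 2762 white X [-54.4   7.6  69. ] Y [-38.94657005  42.77163033] z 0.04419475031279204
  slopes x,y [ 0.00103645 -0.02141172  0.04383124]
side 1782 white X [-51.   18.1  71. ] Y [-42.40016501  41.17008202] z 0.04449410187848671
  slopes x,y [-0.01622549  0.01010219  0.04422939]
```

It dropped about 6 mm. Now I'll draw back and check.

```bash
python3 -m crank '[2,0,0,0,40, 6,0,0,0,40, 12,0,0,0,40, 22,0,0,0,40, 35,0,0,0,40, 50,0,0,0,40, 60,0,-15,0,40, 60,0,-45,0,40, 60,0,-85,0,40, 60,0,-85,0,40]'
python3 look.py i
```

```text
time: 11.2
tool_pos: [0.5844, -0.008, 0.0847]
tool_rot: [0.005, 0.82, 0.572, 0.005]
contact_force: [0.2, 0.1, 0.7]
gripper_width: 0.399
11.2 tcp track -154.31417839891702 4.18167799910653 0.08474109670721852 push f -0.18230560630346643 [0.16498405 0.13332211 0.6926879 ]
scene 2783 white X [-54.3   8.3  69.3] Y [-38.67044278  42.97598583] z 0.04409709259240405
  slopes x,y [ 0.00103373 -0.02250325  0.04382174]
side 1814 white X [-51.8  17.6  70.8] Y [-42.42344812  41.29396823] z 0.04457613962300178
  slopes x,y [-0.01737518  0.01203991  0.04433794]
```

View pics/scene_i.png

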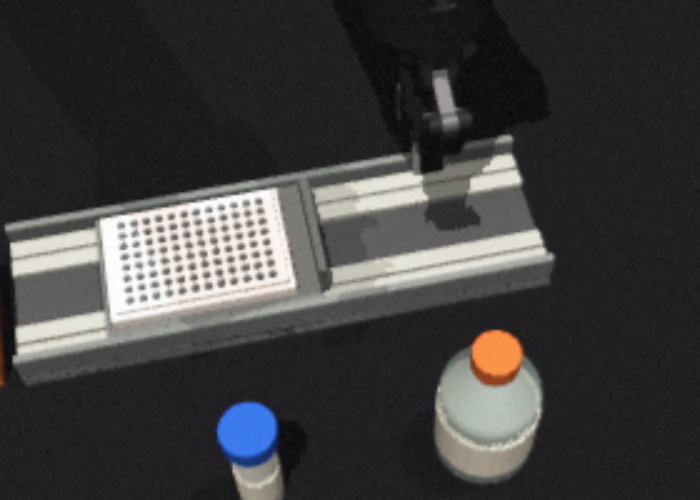

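Carrier is seated level in the notches and the gripper is clear. The bottle (crop 495,400) and tube (250,430) have not moved. Handing in.

```bash
python3 -c "
from plant import order,status
print(order.job_done(),status.state()['time'])"
```

```text
the job is handed in; nothing more can be done
the job is handed in; nothing more can be done
```

The carrier is seated in its notches, and I handed the job in at about 11.3 s of the 38 s allowed. I pushed it roughly 130 mm along the rails with the fingertips, with the last stretch at 10–20 mm/s. Then I drew back and up, clear of it.

**Last checks**
- **Drop:** the top of the well plate fell from about 50 mm to 44 mm in both the scene and side cameras. That is the full 6 mm drop.
- **Position:** it did not move when I drew back. I estimate it within a millimetre or two of home, which is about as fine as the calibration allows.
- **Level:** the fitted slopes are about 0.02 rad or less.
- **Bystanders:** the bottle and tube look unmoved in the last picture. The rack was almost out of that view and I did not measure it again, but the arm never went near it.

**What disagreed:** the reported TCP was about 40 mm below the real fingertips, by all three cameras. Because of this, the first push passed over the end plate without touching it. I then set the height from the camera depth readings, and the second push made contact.

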